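Turn the kit round: storage rack to work rack, in reverse order

TASK

Move the four things of the repair kit from the storage rack (the full one) to the empty work rack in reverse order, so that what was put away last comes to hand first: the leftmost thing, as seen from the robot, goes into the rightmost bay, the second from the left into the second from the right, and so on. Set each one down upright on the floor of its bay, close to the bay's middle, without tipping it over or dropping it, and leave all four standing there, let go; leave the other things on the desk alone.

Things in the scene. Friction and masses are not known exactly. Their poses are not given: they have to be found in the camera images.
- storage_rack: full row rack: plywood, fixed, 84 mm deep (x, away from the robot) x 290 long (y, along the row, to the robot's left; turned up to 0.25 rad). Four bays, 68 mm along y x 76 across, middles at x 0, y -106.5, -35.5, 35.5, 106.5 mm; floor z 5, lips and 3 mm dividers to z 10, end cheeks to z 16. Origin: underside centre, on the desk. Each bay holds one thing on a rubber pad, in any order
- work_rack: empty row rack, left or right of the full one: plywood, fixed, 84 mm deep (x, away from the robot) x 290 long (y, along the row, to the robot's left; turned up to 0.25 rad). Four bays, 68 mm along y x 76 across, middles at x 0, y -106.5, -35.5, 35.5, 106.5 mm; floor z 5, lips and 3 mm dividers to z 10, end cheeks to z 16. Origin: underside centre, on the desk
- vial: small round sample vial with a ribbed white screw cap, 15 mm across, 43 mm tall, 12 g. Origin at the centre of its underside, z up; the cap is fixed. It stands in the storage rack, underside 7 mm above the desk
- dropper_bottle: round brown dropper bottle, the tallest thing: body 31 mm across up to 60 mm, then narrowing to a black cap 20 mm across, with the slim soft bulb's tip at 93 mm; 60 g. Origin at the centre of its underside, z up. Grip it by the body or cap. Stands 7 mm above the desk at the start
- motor: small square stepper motor, 42 x 42 mm flat sided body, 38 mm tall, with a thin shaft standing up from the middle to 60 mm; 0.21 kg. Origin at the centre of its underside, x and y square to its sides, z up. Stands 7 mm above the desk at the start, turned at most 0.2 rad against the rack
- spool: round spool of solder wire with black flanges, standing on one flange: 52 mm across, 34 mm tall, 0.12 kg. Origin at the centre of its underside, z up. Stands 7 mm above the desk at the start
- vial_pad: the vial's thin black rubber pad, round, 24 mm across, 2 mm thick, fixed in one bay of the storage rack at its middle; it stays there and so keeps the place in which its thing stood at the start. Origin at the centre of its underside (on the bay floor)
- dropper_bottle_pad: the dropper bottle's thin black rubber pad, round, 42 mm across, 2 mm thick, fixed in one bay of the storage rack at its middle; it stays there and so keeps the place in which its thing stood at the start. Origin at the centre of its underside (on the bay floor)
- motor_pad: the motor's thin black rubber pad, 54 mm square, 2 mm thick, fixed in one bay of the storage rack at its middle; it stays there and so keeps the place in which its thing stood at the start. Origin at the centre of its underside (on the bay floor)
- spool_pad: the spool's thin black rubber pad, round, 62 mm across, 2 mm thick, fixed in one bay of the storage rack at its middle; it stays there and so keeps the place in which its thing stood at the start. Origin at the centre of its underside (on the bay floor)
- hex_keys: bystander, leave alone: hex keys in a red holder, 67 x 52 x 17 mm, lying behind the racks; origin at its underside
- remote: bystander, leave alone: flat black remote control, 88 x 40 x 7 mm, lying in front of the racks at the desk's near edge; origin at its underside
- screw_tin: bystander, leave alone: round closed tin, 50 mm across, 18 mm tall, behind the racks; origin at its underside

How it is judged:
By the outcome, as a careful person would: the job done as asked, in the order asked, and still so for the second after the job is handed in, with the robot touching nothing.
It also fails if it takes over 112 s, if anything falls off the work surface, if the arm or the gripper's body presses on something with over 40 N, if the wrist force passes 120 N, or if a joint passes its speed limit or range.

ROBOT

A 7-joint arm with a two-finger parallel gripper is mounted at the origin on a cart in front of the work surface, level with it; the furniture and walls round the work are solid. World frame = base frame: x ahead of the robot, y to its left, z up, the work surface at z = 0. Lengths are in m, angles in rad, forces in N, time in s.
With the tool pointing down it reaches from about 0.4 to 0.85 m from the base axis. Payload 10.4 kg.
Tool frame: the origin (TCP) lies at the very end of the fingers, on their centre line; the grasp point (between the pads) lies 19 mm behind it; x points along the fingers, z is the direction in which the jaws open and shut, and the axes are right-handed (so a half turn about x gives the same grasp; the last joint's range is limited). The gripper opens to 85 mm and grips with 20 to 120 N. Pads are 22 mm wide; open, the fingers measure 114 mm over their backs; the gripper's body (76 mm by 85 mm) begins 54 mm behind the grasp point. The pads swing forward as they close: fully open they stand 13 mm farther back than shut.
Start: joints at [-1.125, 0.332, -0.065, 1.46, 0.022, 1.35, -0.088], TCP at [0.282, 0.558, 0.231] pointing down, gripper open.
Joint ranges: [-2.6, 2.6], [-0.5, 2.12], [-1.47, 1.34], [0.16, 2.42], [-1.27, 4.41], [0.06, 2.06], [-2.6, 2.6]. Speed limits (rad/s): [2.22, 2.22, 2.79, 2.79, 3.14, 3.14, 3.14].

INTERFACE

Orientations are given as a unit quaternion [x, y, z, w].
In Python, from workcell import readout, camera, manip gives the robot as it stands.
- The arm moves only by the shell command python3 -m inch 'ROWS' [FORCE]. ROWS is JSON, a list of rows, each a list of 3 entries, a list of its own where there are three numbers: the turn, a rotation vector about the tool's x, y, z in degrees, then the shift along the tool's x, y, z in mm, then the closure, from 0 (fully open) to 1 (shut). In form: [[[wx, wy, wz], [dx, dy, dz], hand], ...]. A call has 1 to 10 rows; each row is the pose to reach, as a shift and turn from the pose measured when the call began, along the tool's axes at that moment; what a row does not reach only later rows make up. A row lasts 1/8 s, in which the tool goes at most 62.5 mm and 10.7 degrees, less where a joint would pass 70% of its speed; a pose out of reach is approached as far as the arm can. A call with a gripper value outside its range is refused whole. The fingers move at their own pace and stop on an object; FORCE is the grip in N (left out, the last holds). Time passes only in rows, so rows that repeat a pose let the fingers close. It gives the time, the measured TCP pose, the force and the opening at its end, in the units of the state.
- readout.get_obs(): the state, without advancing time (a new reading comes with each control period).
- camera(name): name is "scene" or "top" or "wrist"; returns a dict with "pixels" (420x560x3 uint8, red, green, blue), "range_z" (420x560 float32, m along the optical axis (not along the pixel's ray), 0 where there is no reading), "intrinsics" (3x3 intrinsics, pixels), "dist" ([k1, k2, p1, p2, k3] as OpenCV has them; the pictures are not rectified), "extrinsics" (4x4, takes a point from world to camera coordinates); the wrist camera has in their place "T_tool_cam" (4x4, takes a point from camera to tool coordinates, whose origin is the TCP and whose axes are the tool frame's). Camera axes: x right, y down, z forward; pixel columns grow to the right and rows downward; lengths in m; the calibration is good to about 2 mm. A picture is of the moment at which its call begins: read the wrist's pose just before it.
- manip.hand_in(): hands the job in, once; it reports no verdict.
The state is a dict: "clock": time; "joint_pos": joint angles; "joint_velocities": joint speeds; "tau": joint torques, N m; "position": TCP position; "ee_rot": TCP orientation; "ft_force": force on the tool from outside, world axes, zero at the start; "torque": the same for the moment, N m; "grip_width": opening from 0.0 (shut) to 1.0 (fully open).
Only numpy, scipy, OpenCV 4.12 (cv2) and the standard library are available. Lean on these libraries where they do the work, as an engineer would, in place of code of your own. Each camera call takes 0.05 s, during which the arm holds its last target.

## Working session

There is one attempt and no reset: what is moved stays moved. The work goes in short steps, Python scripts to look and compute and a shell command to move; the robot and the scene stay as the last step left them, time stands still between calls to the robot, and variables do not carry over. Pictures are saved under pics/ and viewed, and the job is handed in when it is done.

```bash
mkdir -p pics
cat > h.py <<'E'
from workcell import readout, camera, manip
import numpy as np, cv2
from scipy.spatial.transform import Rotation as R
def save(name,out):
    c=camera(name); cv2.imwrite(f'pics/{out}.png',c['pixels'][:,:,::-1]); np.savez(f'pics/{out}.npz',**{k:v for k,v in c.items()}); return c
def cloud(c):
    d=c['range_z']; h,w=d.shape
    u,v=np.meshgrid(np.arange(w),np.arange(h))
    p=cv2.undistortPoints(np.stack([u,v],-1).reshape(-1,1,2).astype(np.float32),c['intrinsics'],c['dist']).reshape(h,w,2)
    P=np.dstack([p*d[...,None],d])
    T=np.linalg.inv(c['extrinsics']); return P@T[:3,:3].T+T[:3,3]
E
python3 - <<'E'
from h import *
o=readout.get_obs();print({k:np.round(v,3).tolist() for k,v in o.items()})
for n in('top','scene'):
    c=save(n,n+'0');print(np.round(c['extrinsics'],3),c['intrinsics'],c['dist'])
E
```

```text
{'clock': 0.0, 'joint_pos': [-1.125, 0.333, -0.065, 1.461, 0.022, 1.35, -0.088], 'joint_velocities': [-0.003, 0.001, 0.0, -0.0, -0.0, -0.0, -0.0], 'tau': [0.001, -62.546, 0.05, -39.159, 0.016, 0.01, -0.0], 'position': [0.282, 0.557, 0.231], 'ee_rot': [-0.37, 0.603, 0.37, 0.602], 'ft_force': [-0.215, -0.216, 0.346], 'torque': [-0.003, 0.023, -0.028], 'grip_width': 0.999}
[[ 0.091 -0.996  0.004  0.047]
 [-0.974 -0.09  -0.21   0.523]
 [ 0.209  0.015 -0.978  1.11 ]
 [ 0.     0.     0.     1.   ]] [[522.88754444   0.         270.05872044]
 [  0.         522.88754444 211.53154526]
 [  0.           0.           1.        ]] [-0.1176607  0.         0.         0.         0.       ]
[[-0.902 -0.431  0.02   0.485]
 [-0.296  0.584 -0.756  0.13 ]
 [ 0.314 -0.688 -0.655  1.054]
 [ 0.     0.     0.     1.   ]] [[487.53814423   0.         280.76928368]
 [  0.         487.53814423 217.00740682]
 [  0.           0.           1.        ]] [-0.1678536  0.         0.         0.         0.       ]
```

View pics/top0.png

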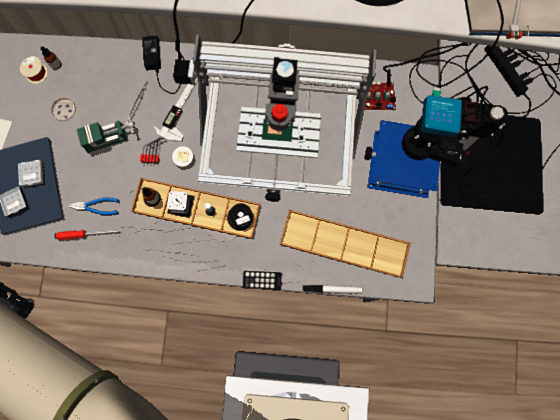

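View pics/scene0.png

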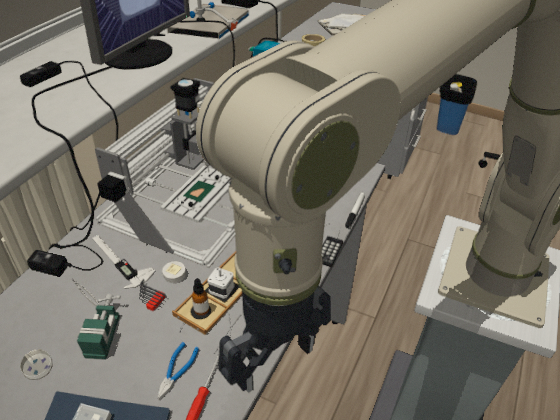

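The top view shows the storage rack at about (135-260, 180-237). From left to right it holds the dropper bottle (151,198), motor (179,203), vial (210,210) and spool (240,215). The work rack is empty at about (282-409, 211-276). Behind both stands a tall gantry frame with its front edge at row 190. Next I'll measure.

Run:
```python
from h import *
c=dict(np.load('pics/top0.npz'));W=cloud(c);np.save('pics/W.npy',W)
im=cv2.imread('pics/top0.png')
crop=cv2.resize(im[165:290,125:420],None,fx=2.7,fy=2.7,interpolation=cv2.INTER_CUBIC);cv2.imwrite('pics/crop0.png',crop)
for n,(u,v) in dict(desk=(220,260),drop=(151,191),motor=(179,203),vial=(210,208),spool=(240,215),w1=(297,230),w2=(330,240),w3=(361,248),w4=(393,257),gfrontL=(205,186),gR=(345,190),knob=(273,195),gtopL=(200,60),gtopR=(375,60),head=(285,68)).items(): print(n,np.round(W[v,u],3))
# heights map in the area
m=(W[...,0]>0.3)&(W[...,0]<0.8)&(abs(W[...,1])<.5)
for lo,hi in((.02,.05),(.05,.1),(.1,.2),(.2,.5)):
    k=m&(W[...,2]>lo)&(W[...,2]<hi); q=W[k]; print(lo,hi,len(q),q.min(0).round(3),q.max(0).round(3))
```

```text
desk [ 0.404  0.2   -0.002]
drop [0.538 0.366 0.059]
motor [0.519 0.302 0.044]
vial [0.515 0.231 0.038]
spool [0.505 0.162 0.042]
w1 [0.489 0.03  0.006]
w2 [ 0.472 -0.048  0.007]
w3 [ 0.461 -0.121  0.002]
w4 [ 0.446 -0.196  0.004]
gfrontL [ 0.576  0.255 -0.003]
gR [ 0.591 -0.074  0.019]
knob [0.558 0.092 0.041]
gtopL [0.786 0.265 0.218]
gtopR [ 0.805 -0.09   0.246]
head [0.725 0.088 0.33 ]
0.02 0.05 6142 [ 0.482 -0.486  0.02 ] [0.8  0.5  0.05]
0.05 0.1 4409 [ 0.512 -0.339  0.05 ] [0.798 0.386 0.1  ]
0.1 0.2 4045 [ 0.629 -0.357  0.1  ] [0.8   0.323 0.2  ]
0.2 0.5 8172 [ 0.624 -0.372  0.2  ] [0.8   0.322 0.334]
```

View pics/crop0.png

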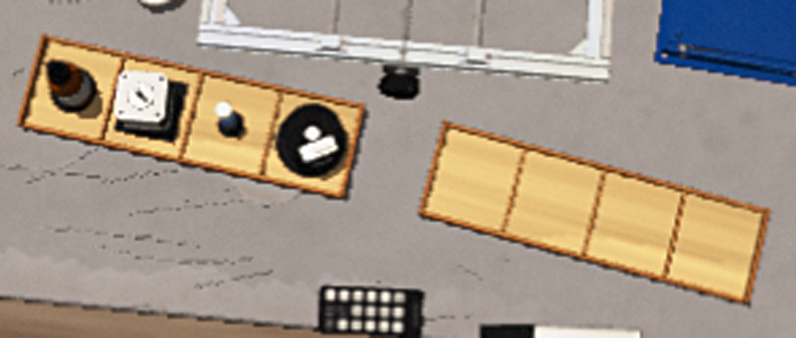

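```bash
cat >> h.py <<'E'
def ray(c,uv,z):
    p=cv2.undistortPoints(np.array(uv,float).reshape(-1,1,2),c['intrinsics'],c['dist']).reshape(-1,2)
    T=np.linalg.inv(c['extrinsics']); d=np.c_[p,np.ones(len(p))]@T[:3,:3].T; o=T[:3,3]
    return o+d*((z-o[2])/d[:,2])[:,None]
def rackfit(Q): # Q: far-left, far-right, near-right, near-left
    M=np.array([[.042,.145],[.042,-.145],[-.042,-.145],[-.042,.145]]);Q=Q[:,:2]
    a=M-M.mean(0);b=Q-Q.mean(0)
    th=np.arctan2((a[:,0]*b[:,1]-a[:,1]*b[:,0]).sum(),(a*b).sum())
    C=Q.mean(0); Rm=np.array([[np.cos(th),-np.sin(th)],[np.sin(th),np.cos(th)]])
    res=b-a@Rm.T
    bays=[C+Rm@[0,y] for y in(.1065,.0355,-.0355,-.1065)]
    return C,th,np.array(bays),res
E
python3 - <<'E'
from h import *
c=dict(np.load('pics/top0.npz'));W=np.load('pics/W.npy')
for n,q in dict(st=[(42,35),(366,104),(346,198),(20,127)],wk=[(444,122),(770,209),(748,305),(419,215)]).items():
    uv=np.array(q)/2.7+[125,165]-0.3
    C,th,b,res=rackfit(ray(c,uv,.014));print(n,C.round(4),th.round(4),'\n',b.round(4),'\n',(res*1e3).round(1))
    if n=='st':
        for i,p in enumerate(b):
            k=(np.hypot(W[...,0]-p[0],W[...,1]-p[1])<.034)&(W[...,2]>.025)
            Q=W[k]; zt=Q[:,2].max(); print(i,len(Q),zt.round(3),'med top',np.median(Q[Q[:,2]>zt-.012],0).round(4))
E
```

```text
st [0.5187 0.2677] -0.1211 
 [[0.5316 0.3734]
 [0.523  0.303 ]
 [0.5144 0.2325]
 [0.5058 0.162 ]] 
 [[ 0.1  0.9]
 [-0.5  1.1]
 [ 0.1  0. ]
 [ 0.3 -2. ]]
0 193 0.1 med top [0.5315 0.3723 0.0942]
1 373 0.07 med top [0.5243 0.3075 0.0675]
2 49 0.053 med top [0.5184 0.2355 0.0501]
3 403 0.047 med top [0.5077 0.1602 0.04  ]
wk [ 0.4664 -0.0826] -0.1773 
 [[ 0.4852  0.0222]
 [ 0.4727 -0.0477]
 [ 0.4601 -0.1175]
 [ 0.4476 -0.1874]] 
 [[-0.6 -0.9]
 [ 0.6  0.9]
 [-0.1  1.5]
 [ 0.1 -1.4]]
```

```bash
cat >> h.py <<'E'
def tgt(yaw):  # tool x down, jaw axis z_tool horizontal at angle yaw in world
    x=np.array([0,0,-1.]); z=np.array([np.cos(yaw),np.sin(yaw),0]); y=np.cross(z,x)
    return R.from_matrix(np.c_[x,y,z])
def go(p,yaw,o=None):
    o=o or readout.get_obs(); A=R.from_quat(o['ee_rot']); best=None
    for k in(0,np.pi):
        rv=np.degrees((A.inv()*tgt(yaw+k)).as_rotvec()); 
        print('turn',rv.round(1).tolist(),'shift',(A.inv().apply(np.array(p)-o['position'])*1e3).round(1).tolist())
def st():
    o=readout.get_obs();M=R.from_quat(o['ee_rot']).as_matrix()
    print('t',round(float(o['clock']),2),'p',np.round(o['position'],4),'jaw yaw',np.degrees(np.arctan2(M[1,2],M[0,2])).round(2),'down',M[:,0].round(3),'g',np.round(o['grip_width'],3),'F',np.round(o['ft_force'],1),'j',np.round(o['joint_pos'],2)); return o
def wcloud(c,o):
    M=np.eye(4);M[:3,:3]=R.from_quat(o['ee_rot']).as_matrix();M[:3,3]=o['position']
    c['extrinsics']=np.linalg.inv(M@c['T_tool_cam']);return c
E
python3 - <<'E'
from h import *
st();go((.50,.268,.24),-.121)
c=camera('wrist');print(c['T_tool_cam'].round(3))
E
```

```text
t 0.1 p [0.2822 0.5573 0.2306] jaw yaw 63.14 down [-0.001 -0.001 -1.   ] g 1.0 F [0.2 0.2 0.6] j [-1.12  0.33 -0.06  1.46  0.02  1.35 -0.09]
turn [70.1, -0.1, 0.0] shift [-9.2, -325.0, -159.7]
turn [-109.9, -0.1, -0.1] shift [-9.2, -325.0, -159.7]
[[-0.001 -0.307  0.952 -0.142]
 [-0.    -0.952 -0.307  0.08 ]
 [ 1.    -0.001  0.     0.   ]
 [ 0.     0.     0.     1.   ]]
```

```bash
python3 -m inch '[[[70.1,0,0],[-9,-325,-160],0],[[70.1,0,0],[-9,-325,-160],0],[[70.1,0,0],[-9,-325,-160],0],[[70.1,0,0],[-9,-325,-160],0],[[70.1,0,0],[-9,-325,-160],0],[[70.1,0,0],[-9,-325,-160],0],[[70.1,0,0],[-9,-325,-160],0],[[70.1,0,0],[-9,-325,-160],0],[[70.1,0,0],[-9,-325,-160],0]]' 20
python3 - <<'E'
from h import *
o=st();c=camera('wrist');c=wcloud(c,o);cv2.imwrite('pics/w1.png',c['pixels'][:,:,::-1]);np.savez('pics/w1.npz',**c)
c=save('top','top1')
im=cv2.imread('pics/top1.png')
E
```

```text
clock: 1.27
position: [0.4994, 0.2685, 0.2397]
ee_rot: [0.041, 0.706, -0.042, 0.706]
ft_force: [0.2, -0.8, 0.2]
grip_width: 1.002
t 1.27 p [0.4994 0.2685 0.2397] jaw yaw -6.74 down [-0.001 -0.001 -1.   ] g 1.002 F [ 0.2 -0.8  0.2] j [-0.81  0.2   0.27  1.62 -0.05  1.33 -0.65]
```

View pics/w1.png

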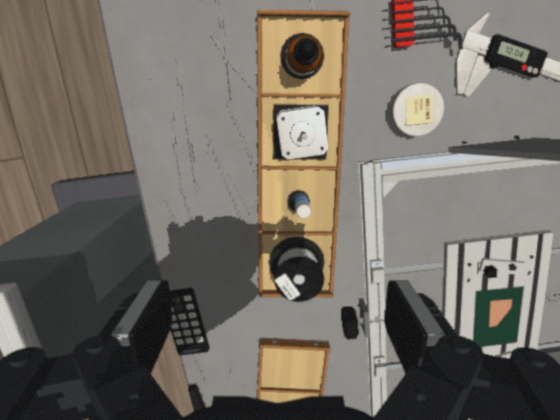

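The wrist view shows the whole rack: dropper (303,54), motor top (302,132), vial cap (302,210) and spool top (297,272). I'll enlarge it and measure.

Run:
```python
from h import *
c=dict(np.load('pics/w1.npz'));im=cv2.imread('pics/w1.png')
a=cv2.resize(im[0:200,240:370],None,fx=3,fy=3,interpolation=cv2.INTER_CUBIC);b=cv2.resize(im[140:340,240:370],None,fx=3,fy=3,interpolation=cv2.INTER_CUBIC)
cv2.imwrite('pics/w1c.png',np.hstack([a,b]))
W=cloud(c)
C,th,bb,res=rackfit(ray(c,[(348,13),(333,296),(258,295),(258,13)],.014));print(C,th,bb,(res*1e3).round(1))
bb=[[.5316,.3734],[.523,.303],[.5144,.2325],[.5058,.162]]
for i,p in enumerate(bb):
    k=(np.hypot(W[...,0]-p[0],W[...,1]-p[1])<.04)
    for lo,hi in((.015,.03),(.03,.04),(.038,.044),(.044,.056),(.056,.075),(.085,.11)):
        Q=W[k&(W[...,2]>lo)&(W[...,2]<hi)]
        if len(Q)>8: print(i,lo,hi,len(Q),Q.min(0).round(4),Q.max(0).round(4),'mid',((Q.min(0)+Q.max(0))/2).round(4))
k=(np.hypot(W[...,0]-.523,W[...,1]-.303)<.04)&(W[...,2]>.041)&(W[...,2]<.05)
print(cv2.minAreaRect((W[k][:,:2]*1e3).astype(np.float32)))
```

```text
[0.5201085  0.27033868] -0.1274644345447886 [[0.53364674 0.37597469]
 [0.52462125 0.30555069]
 [0.51559576 0.23512668]
 [0.50657027 0.16470268]] [[-1.7 -1.1]
 [ 0.2  1.5]
 [ 0.2  2.1]
 [ 1.3 -2.6]]
0 0.015 0.03 75 [0.518  0.3587 0.015 ] [0.5487 0.4132 0.0293] mid [0.5333 0.386  0.0221]
0 0.03 0.04 24 [0.5179 0.3589 0.0306] [0.5367 0.3721 0.0398] mid [0.5273 0.3655 0.0352]
0 0.038 0.044 15 [0.5179 0.3589 0.0382] [0.5415 0.3721 0.044 ] mid [0.5297 0.3655 0.0411]
0 0.044 0.056 231 [0.5178 0.3591 0.044 ] [0.5479 0.3886 0.056 ] mid [0.5328 0.3739 0.05  ]
0 0.056 0.075 348 [0.5195 0.3607 0.056 ] [0.5464 0.3877 0.0744] mid [0.533  0.3742 0.0652]
0 0.085 0.11 276 [0.5262 0.3677 0.0852] [0.5387 0.3805 0.1011] mid [0.5325 0.3741 0.0931]
1 0.015 0.03 47 [0.5044 0.3247 0.0151] [0.5414 0.3307 0.0269] mid [0.5229 0.3277 0.021 ]
1 0.03 0.04 11 [0.5077 0.3292 0.0361] [0.54   0.3307 0.0398] mid [0.5238 0.33   0.038 ]
1 0.038 0.044 257 [0.504  0.2878 0.0381] [0.5467 0.3307 0.044 ] mid [0.5253 0.3093 0.041 ]
1 0.044 0.056 1929 [0.5039 0.2874 0.044 ] [0.5464 0.3305 0.0518] mid [0.5251 0.309  0.0479]
1 0.056 0.075 38 [0.5228 0.3065 0.0577] [0.5272 0.3116 0.0682] mid [0.525  0.309  0.0629]
2 0.015 0.03 57 [0.5112 0.2377 0.0166] [0.5255 0.2453 0.0299] mid [0.5183 0.2415 0.0233]
2 0.03 0.04 64 [0.5115 0.2361 0.0305] [0.5257 0.2448 0.0379] mid [0.5186 0.2405 0.0342]
2 0.044 0.056 187 [0.5119 0.2307 0.044 ] [0.5255 0.2446 0.0521] mid [0.5187 0.2376 0.048 ]
3 0.015 0.03 208 [0.4783 0.1271 0.0151] [0.5279 0.1843 0.03  ] mid [0.5031 0.1557 0.0225]
3 0.03 0.04 330 [0.4824 0.1363 0.0301] [0.5328 0.1875 0.04  ] mid [0.5076 0.1619 0.035 ]
3 0.038 0.044 1760 [0.4819 0.1363 0.038 ] [0.5331 0.1881 0.0439] mid [0.5075 0.1622 0.041 ]
((525.2630615234375, 309.071533203125), (42.27231216430664, 42.3504524230957), 1.7619565725326538)
```

View pics/w1c.png

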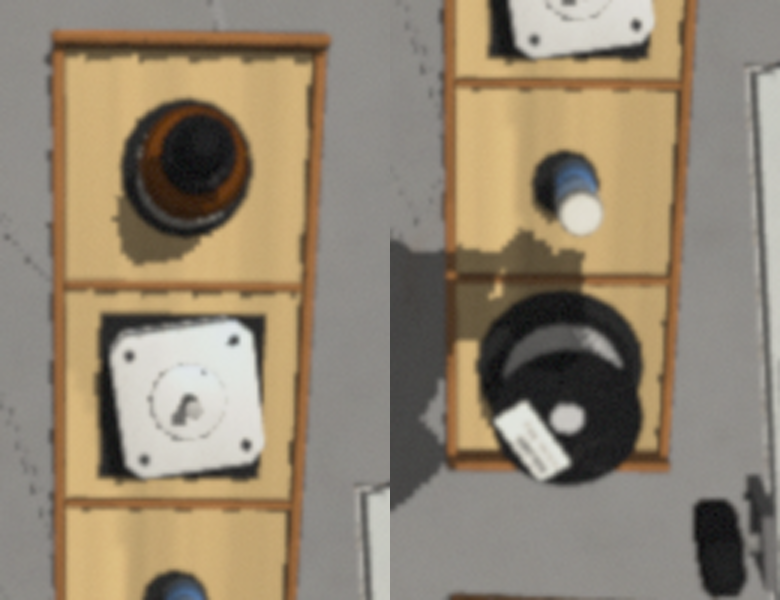

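```bash
python3 -c "
from h import *
go((.5327,.3741,.15),-.121);go((.5327,.3741,.038),-.121)"
```

```text
turn [0.1, -0.0, 0.1] shift [89.7, 108.9, 20.6]
turn [-179.9, -0.1, -0.0] shift [89.7, 108.9, 20.6]
turn [0.1, -0.0, 0.1] shift [201.7, 109.0, 20.6]
turn [-179.9, -0.1, -0.0] shift [201.7, 109.0, 20.6]
```

```bash
python3 -m inch '[[[0,0,0],[45,55,10],0],[[0,0,0],[90,109,20.6],0],[[0,0,0],[90,109,20.6],0],[[0,0,0],[90,109,20.6],0],[[0,0,0],[145,109,20.6],0],[[0,0,0],[185,109,20.6],0],[[0,0,0],[201.7,109,20.6],0],[[0,0,0],[201.7,109,20.6],0],[[0,0,0],[201.7,109,20.6],0]]' 30
python3 - <<'E'
from h import *
o=st();c=camera('wrist');cv2.imwrite('pics/w2.png',c['pixels'][:,:,::-1])
E
```

```text
clock: 2.5
position: [0.534, 0.3746, 0.0405]
ee_rot: [0.042, 0.705, -0.042, 0.707]
ft_force: [0.6, 0.4, 0.2]
grip_width: 1.001
t 2.5 p [0.534  0.3746 0.0405] jaw yaw -6.81 down [ 0.002  0.001 -1.   ] g 1.001 F [0.6 0.4 0.2] j [-0.84  0.55  0.21  1.59 -0.13  1.01 -0.71]
```

View pics/w2.png

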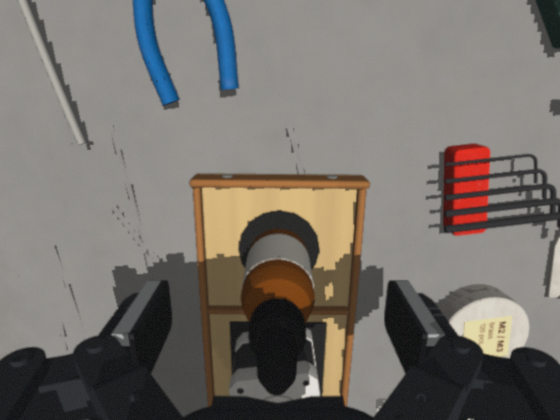

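The bottle is centred between the jaws (column 278), so I'll close.

```bash
python3 -m inch '[[[0,0,0],[2.5,0,0],1],[[0,0,0],[2.5,0,0],1],[[0,0,0],[2.5,0,0],1],[[0,0,0],[2.5,0,0],1],[[0,0,0],[2.5,0,0],1],[[0,0,0],[2.5,0,0],1],[[0,0,0],[2.5,0,0],1],[[0,0,0],[2.5,0,0],1]]' 30
python3 -m inch '[[[0,0,0],[0,0,0],1],[[0,0,0],[0,0,0],1],[[0,0,0],[-20,0,0],1],[[0,0,0],[-60,0,0],1],[[0,0,0],[-110,0,0],1],[[0,0,0],[-130,0,0],1],[[0,0,0],[-130,0,0],1]]'
python3 - <<'E'
from h import *
o=st();c=camera('wrist');cv2.imwrite('pics/w3.png',c['pixels'][:,:,::-1])
for z in (.24,.12): go((.435,-.165,z),-.1773)
E
```

```text
clock: 3.55
position: [0.534, 0.3748, 0.0382]
ee_rot: [0.043, 0.705, -0.041, 0.707]
ft_force: [-1.3, -1.0, 5.1]
grip_width: 0.33
clock: 4.42
position: [0.5343, 0.375, 0.1699]
ee_rot: [0.043, 0.704, -0.041, 0.707]
ft_force: [0.1, 0.4, -1.3]
grip_width: 0.332
t 4.42 p [0.5343 0.375  0.1699] jaw yaw -6.81 down [ 0.004  0.003 -1.   ] g 0.332 F [ 0.1  0.4 -1.3] j [-0.86  0.43  0.24  1.48 -0.1   1.24 -0.73]
turn [3.4, 0.1, -0.1] shift [-73.1, -547.3, -33.8]
turn [-176.6, 0.2, 0.2] shift [-73.1, -547.3, -33.8]
turn [3.4, 0.1, -0.1] shift [46.9, -547.5, -34.0]
turn [-176.6, 0.2, 0.2] shift [46.9, -547.5, -34.0]
```

View pics/w3.png

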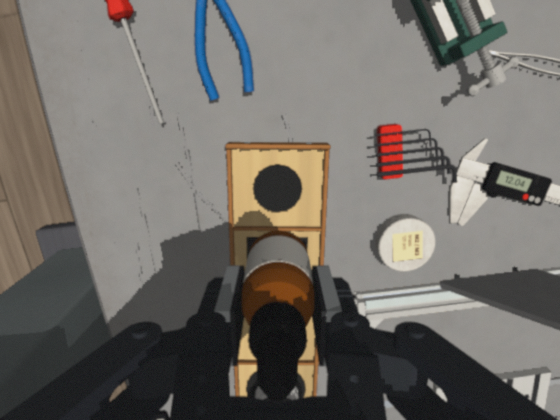

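```bash
python3 -m inch '[[[3.4,0,0],[-40,-55,-4],1],[[3.4,0,0],[-73,-463,-28],1],[[3.4,0,0],[-73,-463,-28],1],[[3.4,0,0],[-73,-463,-28],1],[[3.4,0,0],[-73,-463,-28],1],[[3.4,0,0],[-73,-463,-28],1],[[3.4,0,0],[-73,-463,-28],1],[[3.4,0,0],[-73,-463,-28],1],[[3.4,0,0],[-73,-463,-28],1],[[3.4,0,0],[-73,-463,-28],1]]'
python3 - <<'E'
from h import *
o=st();c=camera('wrist');c=wcloud(c,o);cv2.imwrite('pics/w4.png',c['pixels'][:,:,::-1]);np.savez('pics/w4.npz',**c)
E
```

```text
clock: 5.72
position: [0.4504, -0.0811, 0.2389]
ee_rot: [0.063, 0.704, -0.062, 0.704]
ft_force: [0.3, 0.7, -0.9]
grip_width: 0.335
t 5.72 p [ 0.4504 -0.0811  0.2389] jaw yaw -10.15 down [ 0.     0.001 -1.   ] g 0.335 F [ 0.3  0.7 -0.9] j [-0.49 -0.08  0.55  1.89  0.04  1.32 -0.13]
```

View pics/w4.png

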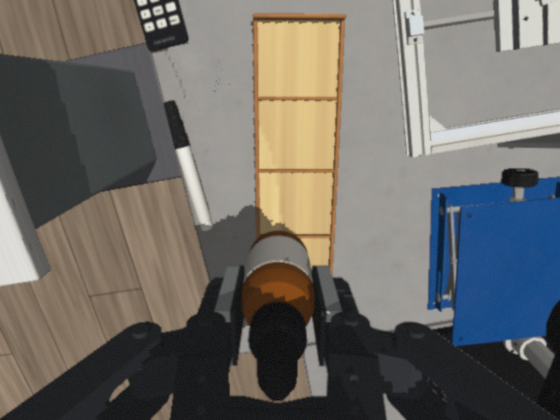

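Run:
```python
from h import *
im=cv2.imread('pics/w4.png')
a=cv2.resize(im[0:145,240:360],None,fx=4,fy=4,interpolation=cv2.INTER_CUBIC);b=cv2.resize(im[145:290,240:360],None,fx=4,fy=4,interpolation=cv2.INTER_CUBIC)
o=np.hstack([a,b])[:, :800] if 0 else cv2.resize(np.hstack([a,b]),(800,483));cv2.imwrite('pics/w4c.png',o)
```

```text
(no output)
```

View pics/w4c.png

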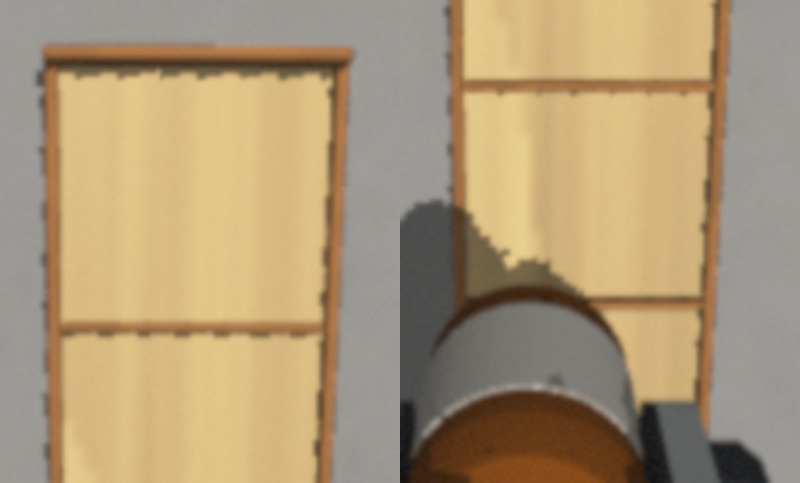

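Run:
```python
from h import *
c=dict(np.load('pics/w4.npz'))
uv=[(254.4,98.1),(341.4,98.1),(256.5,170.8),(337.2,170.8),(333.9,235.3)]
M=np.array([[-.042,.071],[.042,.071],[-.042,0],[.042,0],[.042,-.071]])
Q=ray(c,uv,.010)[:,:2]
Q=np.r_[Q,ray(c,[(252.9,13.8),(345.9,13.8)],.016)[:,:2]];M=np.r_[M,[[-.042,.145],[.042,.145]]]
a=M-M.mean(0);b=Q-Q.mean(0)
th=np.arctan2((a[:,0]*b[:,1]-a[:,1]*b[:,0]).sum(),(a*b).sum())
Rm=np.array([[np.cos(th),-np.sin(th)],[np.sin(th),np.cos(th)]])
C=Q.mean(0)-Rm@M.mean(0)
print(C,th,((b-a@Rm.T)*1e3).round(1))
B=[C+Rm@[0,y] for y in(.1065,.0355,-.0355,-.1065)];print(np.round(B,4))
go((*B[3],.24),th);go((*B[3],.037),th)
```

```text
[ 0.46868441 -0.08182447] -0.17971927884001931 [[ 0.5 -0.4]
 [-0.2  0.1]
 [ 1.5 -0.3]
 [-0.9  0.4]
 [-0.7  1.6]
 [ 0.3 -1.1]
 [-0.5 -0.4]]
[[ 0.4877  0.023 ]
 [ 0.475  -0.0469]
 [ 0.4623 -0.1168]
 [ 0.4496 -0.1866]]
turn [0.2, 0.0, -0.1] shift [-1.1, -104.4, 17.7]
turn [-179.8, 0.1, 0.0] shift [-1.1, -104.4, 17.7]
turn [0.2, 0.0, -0.1] shift [201.9, -104.7, 17.7]
turn [-179.8, 0.1, 0.0] shift [201.9, -104.7, 17.7]
```

```bash
python3 -m inch '[[[0,0,0],[30,-55,9],1],[[0,0,0],[80,-104.5,17.7],1],[[0,0,0],[120,-104.5,17.7],1],[[0,0,0],[160,-104.5,17.7],1],[[0,0,0],[190,-104.5,17.7],1],[[0,0,0],[190,-104.5,17.7],1],[[0,0,0],[190,-104.5,17.7],1]]'
python3 -c "
from h import *
st();go((.4496,-.1866,.0365),-.18)"
```

```text
clock: 6.65
position: [0.4504, -0.1861, 0.0496]
ee_rot: [0.062, 0.704, -0.061, 0.705]
ft_force: [0.7, 0.5, -0.2]
grip_width: 0.332
t 6.65 p [ 0.4504 -0.1861  0.0496] jaw yaw -10.03 down [ 0.001  0.001 -1.   ] g 0.332 F [ 0.7  0.5 -0.2] j [-0.32  0.26  0.69  2.04 -0.21  0.91  0.31]
turn [0.3, 0.0, -0.1] shift [13.1, -0.6, -0.7]
turn [-179.7, 0.1, 0.0] shift [13.1, -0.6, -0.7]
```

```bash
python3 -m inch '[[[0,0,0],[8,0,-0.7],1],[[0,0,0],[11,0,-0.7],1],[[0,0,0],[12.5,0,-0.7],1],[[0,0,0],[12.5,0,-0.7],1]]'
python3 -c "
from h import *
st()
c=camera('wrist');cv2.imwrite('pics/w5.png',c['pixels'][:,:,::-1])"
```

```text
clock: 7.15
position: [0.4497, -0.186, 0.0372]
ee_rot: [0.062, 0.704, -0.062, 0.705]
ft_force: [0.3, 0.1, -1.3]
grip_width: 0.326
t 7.15 p [ 0.4497 -0.186   0.0372] jaw yaw -10.04 down [ 0.001  0.001 -1.   ] g 0.326 F [ 0.3  0.1 -1.3] j [-0.31  0.28  0.68  2.05 -0.23  0.88  0.33]
```

View pics/w5.png

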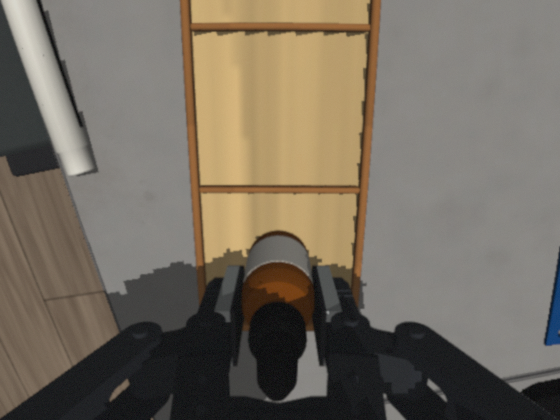

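```bash
python3 -m inch '[[[0,0,0],[1,0,0],1],[[0,0,0],[1.5,0,0],1]]'; python3 -m inch '[[[0,0,0],[1,0,0],1],[[0,0,0],[1,0,0],1]]'
```

```text
clock: 7.45
position: [0.4499, -0.1861, 0.036]
ee_rot: [0.062, 0.704, -0.061, 0.705]
ft_force: [-2.9, 0.6, 8.3]
grip_width: 0.333
clock: 7.7
position: [0.45, -0.1862, 0.0359]
ee_rot: [0.063, 0.704, -0.061, 0.705]
ft_force: [-6.6, 2.1, 16.3]
grip_width: 0.333
```

```bash
python3 -m inch '[[[0,0,0],[-0.7,0,0],1],[[0,0,0],[-0.7,0,0],0.5],[[0,0,0],[-0.7,0,0],0.3],[[0,0,0],[-0.7,0,0],0],[[0,0,0],[-0.7,0,0],0],[[0,0,0],[-0.7,0,0],0],[[0,0,0],[-30,0,0],0],[[0,0,0],[-80,0,0],0],[[0,0,0],[-130,0,0],0],[[0,0,0],[-150,0,0],0]]'
python3 - <<'E'
from h import *
o=st();c=camera('wrist');c=wcloud(c,o);cv2.imwrite('pics/w6.png',c['pixels'][:,:,::-1])
for z in (.20,.018): go((.5252,.309,z),np.radians(1.8))
E
```

```text
clock: 8.95
position: [0.4508, -0.1869, 0.1887]
ee_rot: [0.063, 0.703, -0.061, 0.706]
ft_force: [0.1, 0.7, -0.8]
grip_width: 0.998
t 8.95 p [ 0.4508 -0.1869  0.1887] jaw yaw -10.08 down [ 0.005  0.002 -1.   ] g 0.998 F [ 0.1  0.7 -0.8] j [-0.4   0.04  0.73  1.91 -0.03  1.2   0.16]
turn [-11.9, 0.4, -0.1] shift [-8.6, 501.4, -14.2]
turn [168.1, -0.2, -0.5] shift [-8.6, 501.4, -14.2]
turn [-11.9, 0.4, -0.1] shift [173.4, 500.8, -15.3]
turn [168.1, -0.2, -0.5] shift [173.4, 500.8, -15.3]
```

View pics/w6.png

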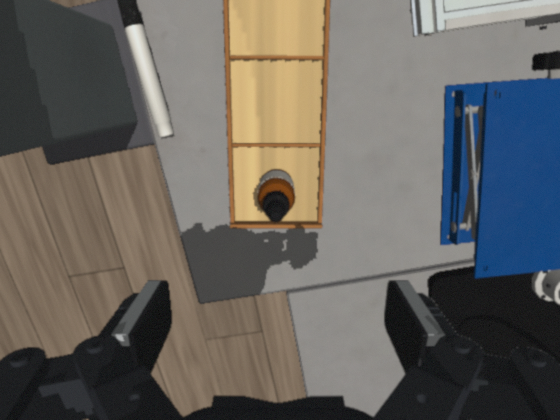

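The dropper bottle stands upright in the rightmost bay, at about (276,190). The motor is next.

```bash
python3 -m inch '[[[-11.9,0,0],[-8.6,501.4,-14.2],0],[[-11.9,0,0],[-8.6,501.4,-14.2],0],[[-11.9,0,0],[-8.6,501.4,-14.2],0],[[-11.9,0,0],[-8.6,501.4,-14.2],0],[[-11.9,0,0],[-8.6,501.4,-14.2],0],[[-11.9,0,0],[-8.6,501.4,-14.2],0],[[-11.9,0,0],[-8.6,501.4,-14.2],0],[[-11.9,0,0],[-8.6,501.4,-14.2],0],[[-11.9,0,0],[-8.6,501.4,-14.2],0],[[-11.9,0,0],[-8.6,501.4,-14.2],0]]'
python3 - <<'E'
from h import *
o=st();c=camera('wrist');c=wcloud(c,o);cv2.imwrite('pics/w7.png',c['pixels'][:,:,::-1])
W=cloud(c);k=(np.hypot(W[...,0]-.5252,W[...,1]-.309)<.04)&(W[...,2]>.041)&(W[...,2]<.05)
print(k.sum(),cv2.minAreaRect((W[k][:,:2]*1e3).astype(np.float32)))
go((.5252,.309,.014),np.radians(1.8))
E
```

```text
clock: 10.25
position: [0.5251, 0.3085, 0.1991]
ee_rot: [-0.011, 0.705, 0.011, 0.709]
ft_force: [0.5, 0.0, 0.9]
grip_width: 1.001
t 10.25 p [0.5251 0.3085 0.1991] jaw yaw 1.82 down [ 0.006  0.    -1.   ] g 1.001 F [0.5 0.  0.9] j [-0.87  0.32  0.33  1.57 -0.1   1.27 -0.5 ]
2472 ((525.1340942382812, 308.7033996582031), (42.042137145996094, 42.61763381958008), 1.8707256317138672)
turn [-0.1, 0.4, -0.0] shift [185.5, 1.2, -1.3]
turn [179.9, -0.0, -0.6] shift [185.5, 1.2, -1.3]
```

View pics/w7.png

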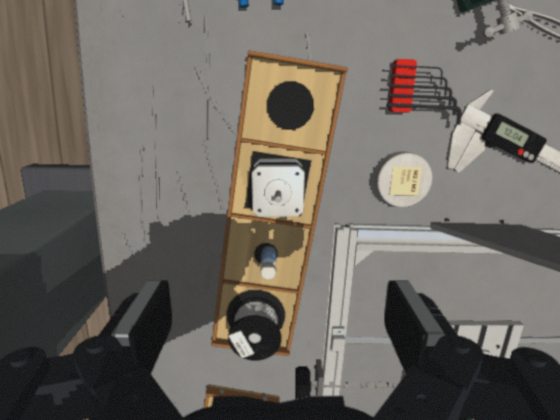

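```bash
python3 -m inch '[[[0,0.4,0],[60,0.5,-0.5],0],[[0,0.4,0],[110,0.8,-1],0],[[0,0.4,0],[150,0.8,-1.3],0],[[0,0.4,0],[175,0.8,-1.3],0],[[0,0.4,0],[185,0.8,-1.3],0],[[0,0.4,0],[185,0.8,-1.3],0],[[0,0.4,0],[185,0.8,-1.3],0]]'
python3 -c "
from h import *
st()
c=camera('wrist');cv2.imwrite('pics/w8.png',c['pixels'][:,:,::-1])"
```

```text
clock: 11.18
position: [0.5261, 0.3087, 0.0159]
ee_rot: [-0.01, 0.707, 0.011, 0.707]
ft_force: [-0.6, 1.1, 0.6]
grip_width: 1.004
t 11.18 p [0.5261 0.3087 0.0159] jaw yaw 1.71 down [ 0.001  0.002 -1.   ] g 1.004 F [-0.6  1.1  0.6] j [-0.83  0.51  0.29  1.73 -0.18  0.93 -0.44]
```

View pics/w8.png

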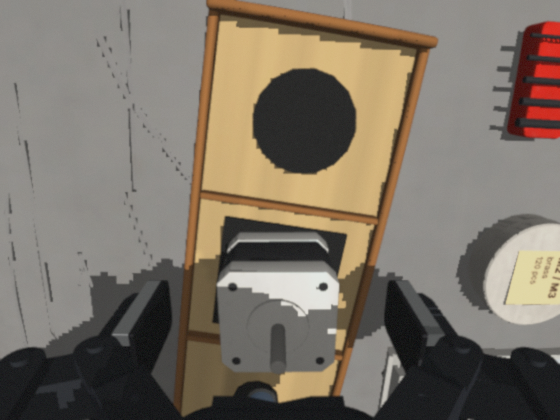

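```bash
python3 -m inch '[[[0,0,0],[0,0,0],1],[[0,0,0],[0,0,0],1],[[0,0,0],[0,0,0],1],[[0,0,0],[0,0,0],1],[[0,0,0],[0,0,0],1],[[0,0,0],[0,0,0],1],[[0,0,0],[0,0,0],1],[[0,0,0],[0,0,0],1]]' 60
python3 -m inch '[[[0,0,0],[-10,0,0],1],[[0,0,0],[-40,0,0],1],[[0,0,0],[-90,0,0],1],[[0,0,0],[-130,0,0],1],[[0,0,0],[-150,0,0],1],[[0,0,0],[-150,0,0],1]]'
python3 - <<'E'
from h import *
o=st();c=camera('wrist');cv2.imwrite('pics/w9.png',c['pixels'][:,:,::-1])
go((.4623,-.1168,.17),-.18)
E
```

```text
clock: 12.22
position: [0.5263, 0.3091, 0.0164]
ee_rot: [-0.01, 0.706, 0.011, 0.708]
ft_force: [-0.9, -0.4, 5.2]
grip_width: 0.483
clock: 12.98
position: [0.5267, 0.3091, 0.1681]
ee_rot: [-0.009, 0.706, 0.012, 0.708]
ft_force: [-0.4, -0.6, -3.5]
grip_width: 0.482
t 12.97 p [0.5267 0.3091 0.1681] jaw yaw 1.72 down [ 0.004  0.004 -1.   ] g 0.482 F [-0.4 -0.6 -3.5] j [-0.87  0.34  0.33  1.61 -0.12  1.21 -0.49]
turn [12.0, 0.1, -0.2] shift [-4.8, -423.4, -76.4]
turn [-168.0, 0.2, 0.1] shift [-4.8, -423.4, -76.4]
```

View pics/w9.png

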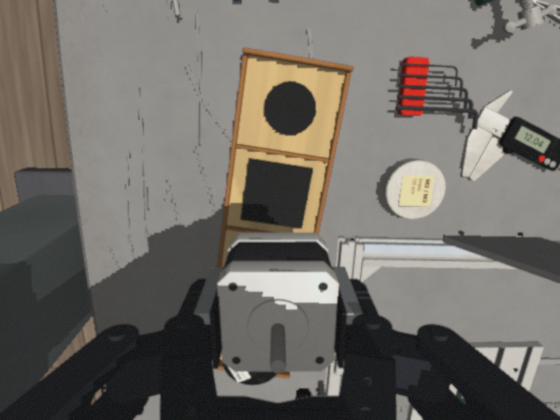

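```bash
python3 -m inch '[[[12,0,0],[-5,-423,-76.4],1],[[12,0,0],[-5,-423,-76.4],1],[[12,0,0],[-5,-423,-76.4],1],[[12,0,0],[-5,-423,-76.4],1],[[12,0,0],[-5,-423,-76.4],1],[[12,0,0],[-5,-423,-76.4],1],[[12,0,0],[-5,-423,-76.4],1],[[12,0,0],[-5,-423,-76.4],1],[[12,0,0],[-5,-423,-76.4],1]]'
python3 - <<'E'
from h import *
o=st();c=camera('wrist');cv2.imwrite('pics/w10.png',c['pixels'][:,:,::-1])
go((.4623,-.1168,.0165),-.18)
E
```

```text
clock: 14.15
position: [0.4618, -0.1159, 0.1692]
ee_rot: [0.064, 0.704, -0.062, 0.704]
ft_force: [-0.1, 0.8, -3.3]
grip_width: 0.48
t 14.15 p [ 0.4618 -0.1159  0.1692] jaw yaw -10.28 down [-0.     0.003 -1.   ] g 0.48 F [-0.1  0.8 -3.3] j [-0.49  0.03  0.66  1.95 -0.03  1.16  0.  ]
turn [0.1, -0.0, -0.2] shift [152.9, -1.9, 0.6]
turn [-179.9, 0.2, -0.0] shift [152.9, -1.9, 0.6]
```

View pics/w10.png

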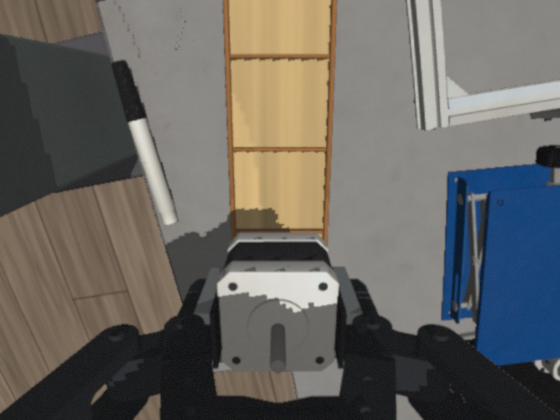

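```bash
python3 -m inch '[[[0,0,0],[50,-1.5,0.6],1],[[0,0,0],[90,-1.5,0.6],1],[[0,0,0],[120,-1.5,0.6],1],[[0,0,0],[140,-1.5,0.6],1],[[0,0,0],[149,-1.5,0.6],1],[[0,0,0],[151.5,-1.5,0.6],1],[[0,0,0],[152.5,-1.5,0.6],1],[[0,0,0],[152.5,-1.5,0.6],1]]'
python3 -c "
from h import *
st()"
```

```text
clock: 15.2
position: [0.4628, -0.1163, 0.0174]
ee_rot: [0.064, 0.704, -0.062, 0.705]
ft_force: [-0.3, -0.4, -1.8]
grip_width: 0.48
t 15.2 p [ 0.4628 -0.1163  0.0174] jaw yaw -10.19 down [ 0.001  0.003 -1.   ] g 0.48 F [-0.3 -0.4 -1.8] j [-0.41  0.3   0.63  2.08 -0.24  0.83  0.18]
```

```bash
python3 -m inch '[[[0,0,0],[1.5,0,0],1],[[0,0,0],[2.5,0,0],1],[[0,0,0],[2.5,0,0],1]]'
```

```text
clock: 15.58
position: [0.4628, -0.1164, 0.0149]
ee_rot: [0.064, 0.704, -0.062, 0.705]
ft_force: [0.7, 0.1, -2.6]
grip_width: 0.478
```

```bash
python3 -m inch '[[[0,0,0],[0.8,0,0],1],[[0,0,0],[1.2,0,0],1],[[0,0,0],[1.2,0,0],1]]'
```

```text
clock: 15.95
position: [0.4629, -0.1163, 0.0144]
ee_rot: [0.064, 0.704, -0.062, 0.705]
ft_force: [-4.9, 1.5, 12.4]
grip_width: 0.48
```

Contact with the bay floor, so I'll release.

```bash
python3 -m inch '[[[0,0,0],[-0.3,0,0],0.4],[[0,0,0],[-0.3,0,0],0.2],[[0,0,0],[-0.3,0,0],0],[[0,0,0],[-0.3,0,0],0],[[0,0,0],[-0.3,0,0],0],[[0,0,0],[-20,0,0],0],[[0,0,0],[-70,0,0],0],[[0,0,0],[-120,0,0],0],[[0,0,0],[-160,0,0],0],[[0,0,0],[-160,0,0],0]]'
python3 - <<'E'
from h import *
o=st();c=camera('wrist');c=wcloud(c,o);cv2.imwrite('pics/w11.png',c['pixels'][:,:,::-1])
W=cloud(c);k=(np.hypot(W[...,0]-.4623,W[...,1]+.1168)<.04)&(W[...,2]>.039)&(W[...,2]<.05)
print(k.sum(),cv2.minAreaRect((W[k][:,:2]*1e3).astype(np.float32)))
go((.5186,.2376,.19),-.121);go((.5186,.2376,.02),-.121)
E
```

```text
clock: 17.2
position: [0.4644, -0.1171, 0.1771]
ee_rot: [0.065, 0.702, -0.061, 0.706]
ft_force: [0.6, 0.1, -0.7]
grip_width: 1.002
t 17.2 p [ 0.4644 -0.1171  0.1771] jaw yaw -10.2 down [ 0.007  0.004 -1.   ] g 1.002 F [ 0.6  0.1 -0.7] j [-0.52  0.03  0.69  1.94 -0.02  1.17  0.01]
2753 ((461.6280517578125, -116.16824340820312), (42.79331588745117, 41.77396774291992), 80.73916625976562)
turn [-3.2, 0.2, -0.3] shift [-13.0, 358.7, -8.3]
turn [176.7, -0.4, -0.3] shift [-13.0, 358.7, -8.3]
turn [-3.2, 0.2, -0.3] shift [157.0, 357.8, -8.7]
turn [176.7, -0.4, -0.3] shift [157.0, 357.8, -8.7]
```

View pics/w11.png

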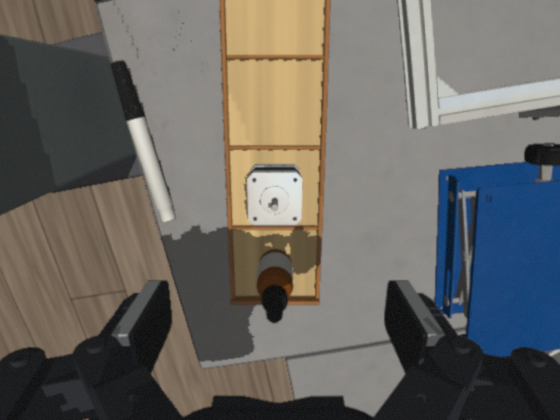

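The motor sits centred in its bay (275,195) and the bottle is still upright (275,270). Now the vial.

```bash
python3 -m inch '[[[-3.2,0,0],[-13,358.5,-8.5],0],[[-3.2,0,0],[-13,358.5,-8.5],0],[[-3.2,0,0],[-13,358.5,-8.5],0],[[-3.2,0,0],[-13,358.5,-8.5],0],[[-3.2,0,0],[-13,358.5,-8.5],0],[[-3.2,0,0],[-13,358.5,-8.5],0],[[-3.2,0,0],[-13,358.5,-8.5],0],[[-3.2,0,0],[-13,358.5,-8.5],0]]' 20
python3 - <<'E'
from h import *
o=st();c=camera('wrist');c=wcloud(c,o);cv2.imwrite('pics/w12.png',c['pixels'][:,:,::-1])
W=cloud(c);k=(np.hypot(W[...,0]-.5186,W[...,1]-.2376)<.02)&(W[...,2]>.044)
Q=W[k];print(k.sum(),((Q.min(0)+Q.max(0))/2).round(4),(Q.max(0)-Q.min(0)).round(4))
k=(np.hypot(W[...,0]-.5186,W[...,1]-.2376)<.02)&(W[...,2]>.015)
Q=W[k];print(k.sum(),((Q.min(0)+Q.max(0))/2).round(4),(Q.max(0)-Q.min(0)).round(4))
go((.5186,.2376,.018),-.121)
E
```

```text
clock: 18.25
position: [0.518, 0.2363, 0.1885]
ee_rot: [0.044, 0.705, -0.042, 0.706]
ft_force: [-0.7, -1.3, 0.7]
grip_width: 1.002
t 18.25 p [0.518  0.2363 0.1885] jaw yaw -7.02 down [ 0.002  0.002 -1.   ] g 1.002 F [-0.7 -1.3  0.7] j [-0.86  0.24  0.41  1.69 -0.1   1.23 -0.55]
3564 [0.5197 0.2405 0.157 ] [0.0358 0.0197 0.226 ]
3718 [0.5197 0.2405 0.1426] [0.0358 0.0197 0.2547]
turn [-0.2, 0.1, -0.2] shift [171.0, 1.3, -0.2]
turn [179.8, -0.3, -0.2] shift [171.0, 1.3, -0.2]
```

View pics/w12.png

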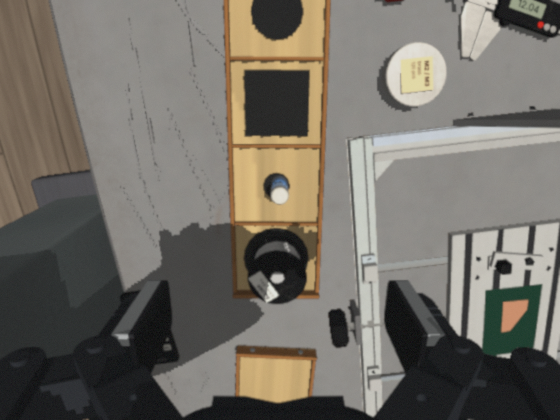

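```bash
python3 -m inch '[[[0,0,0],[60,1.3,0],0.2],[[0,0,0],[115,1.3,0],0.2],[[0,0,0],[150,1.3,0],0.3],[[0,0,0],[170,1.3,0],0.4],[[0,0,0],[176,1.3,0],0.5],[[0,0,0],[176,1.3,0],0.5],[[0,0,0],[176,1.3,0],0.5]]'
python3 -c "
from h import *
st()
c=camera('wrist');cv2.imwrite('pics/w13.png',c['pixels'][:,:,::-1])"
```

```text
clock: 19.18
position: [0.5195, 0.2376, 0.0141]
ee_rot: [0.045, 0.705, -0.042, 0.707]
ft_force: [-0.1, 0.4, 0.4]
grip_width: 0.501
t 19.18 p [0.5195 0.2376 0.0141] jaw yaw -7.11 down [ 0.004  0.004 -1.   ] g 0.501 F [-0.1  0.4  0.4] j [-0.81  0.45  0.36  1.84 -0.2   0.88 -0.47]
```

View pics/w13.png

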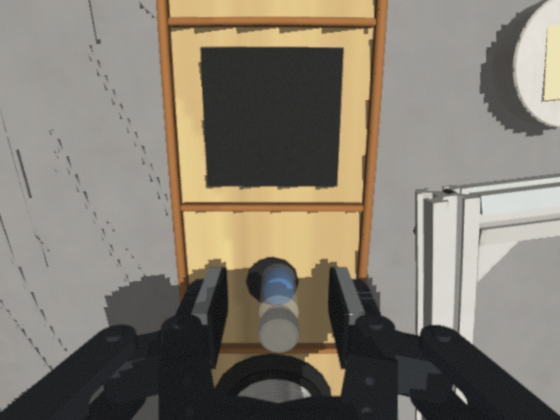

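```bash
python3 -m inch '[[[0,0,0],[0,0,0],0.65],[[0,0,0],[0,0,0],0.75],[[0,0,0],[0,0,0],0.8],[[0,0,0],[0,0,0],0.85],[[0,0,0],[0,0,0],0.9],[[0,0,0],[0,0,0],1],[[0,0,0],[0,0,0],1],[[0,0,0],[0,0,0],1],[[0,0,0],[0,0,0],1]]' 25
python3 -m inch '[[[0,0,0],[-10,0,0],1],[[0,0,0],[-40,0,0],1],[[0,0,0],[-90,0,0],1],[[0,0,0],[-130,0,0],1],[[0,0,0],[-150,0,0],1],[[0,0,0],[-150,0,0],1]]'
python3 - <<'E'
from h import *
o=st();c=camera('wrist');cv2.imwrite('pics/w14.png',c['pixels'][:,:,::-1])
go((.475,-.0469,.15),-.18)
E
```

```text
clock: 20.35
position: [0.5195, 0.2378, 0.0142]
ee_rot: [0.045, 0.704, -0.042, 0.707]
ft_force: [-1.7, 0.0, 4.9]
grip_width: 0.162
clock: 21.1
position: [0.5198, 0.2375, 0.166]
ee_rot: [0.046, 0.704, -0.042, 0.708]
ft_force: [-0.5, -0.2, -1.2]
grip_width: 0.162
t 21.1 p [0.5198 0.2375 0.166 ] jaw yaw -7.11 down [ 0.007  0.006 -1.   ] g 0.162 F [-0.5 -0.2 -1.2] j [-0.86  0.26  0.41  1.72 -0.11  1.18 -0.54]
turn [3.2, 0.2, -0.3] shift [12.9, -287.4, -8.6]
turn [-176.8, 0.5, 0.3] shift [12.9, -287.4, -8.6]
```

View pics/w14.png

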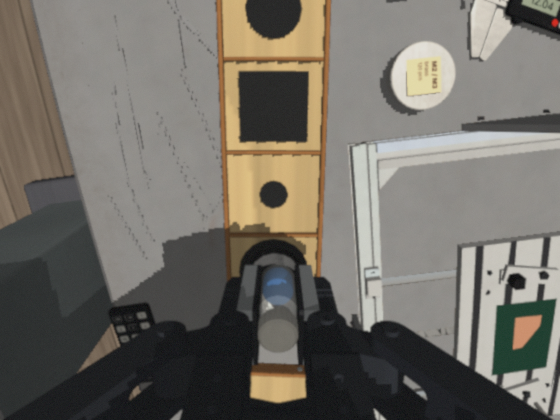

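```bash
python3 -m inch '[[[3.2,0.2,-0.3],[0,-287,-8.6],1],[[3.2,0.2,-0.3],[0,-287,-8.6],1],[[3.2,0.2,-0.3],[0,-287,-8.6],1],[[3.2,0.2,-0.3],[0,-287,-8.6],1],[[3.2,0.2,-0.3],[13,-287,-8.6],1],[[3.2,0.2,-0.3],[50,-287.5,-8.6],1],[[3.2,0.2,-0.3],[90,-287.5,-8.6],1],[[3.2,0.2,-0.3],[90,-287.5,-8.6],1],[[3.2,0.2,-0.3],[90,-287.5,-8.6],1]]'
python3 - <<'E'
from h import *
o=st();c=camera('wrist');c=wcloud(c,o);cv2.imwrite('pics/w15.png',c['pixels'][:,:,::-1])
go((.475,-.0469,.014),-.18)
E
```

```text
clock: 22.28
position: [0.4756, -0.0467, 0.0737]
ee_rot: [0.063, 0.704, -0.064, 0.704]
ft_force: [0.0, -0.2, 0.0]
grip_width: 0.163
t 22.27 p [ 0.4756 -0.0467  0.0737] jaw yaw -10.31 down [ 0. -0. -1.] g 0.163 F [ 0.  -0.2  0. ] j [-0.56  0.18  0.61  2.05 -0.13  0.95 -0.06]
turn [0.0, 0.1, -0.0] shift [60.1, -0.5, -1.1]
turn [-180.0, 0.0, 0.2] shift [60.1, -0.5, -1.1]
```

View pics/w15.png

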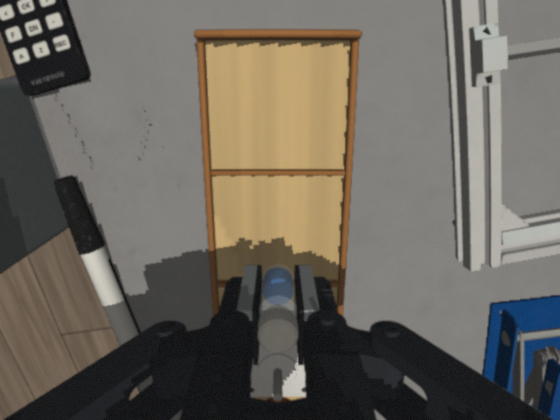

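```bash
python3 -m inch '[[[0,0,0],[35,-0.5,-1.1],1],[[0,0,0],[52,-0.5,-1.1],1],[[0,0,0],[59,-0.5,-1.1],1],[[0,0,0],[60,-0.5,-1.1],1],[[0,0,0],[60,-0.5,-1.1],1]]'
python3 -m inch '[[[0,0,0],[1,0,0],1],[[0,0,0],[2,0,0],1],[[0,0,0],[2,0,0],1]]'
```

```text
clock: 22.95
position: [0.4756, -0.0469, 0.0148]
ee_rot: [0.064, 0.703, -0.063, 0.705]
ft_force: [0.2, -0.3, -0.5]
grip_width: 0.165
clock: 23.32
position: [0.4756, -0.0469, 0.0128]
ee_rot: [0.064, 0.703, -0.063, 0.705]
ft_force: [-0.9, 0.3, -0.3]
grip_width: 0.16
```

```bash
python3 -m inch '[[[0,0,0],[0.6,0,0],1],[[0,0,0],[1,0,0],1],[[0,0,0],[1,0,0],1]]'
```

```text
clock: 23.7
position: [0.4757, -0.0469, 0.0121]
ee_rot: [0.064, 0.703, -0.063, 0.705]
ft_force: [-1.9, 0.3, 5.1]
grip_width: 0.162
```

```bash
python3 -m inch '[[[0,0,0],[0,0,0],0.8],[[0,0,0],[0,0,0],0.7],[[0,0,0],[0,0,0],0.55],[[0,0,0],[0,0,0],0.4],[[0,0,0],[0,0,0],0.4],[[0,0,0],[-25,0,0],0.35],[[0,0,0],[-70,0,0],0.2],[[0,0,0],[-120,0,0],0],[[0,0,0],[-165,0,0],0],[[0,0,0],[-165,0,0],0]]'
python3 - <<'E'
from h import *
o=st();c=camera('wrist');c=wcloud(c,o);cv2.imwrite('pics/w16.png',c['pixels'][:,:,::-1])
W=cloud(c);k=(np.hypot(W[...,0]-.475,W[...,1]+.0469)<.03)&(W[...,2]>.04)&(W[...,2]<.06)
Q=W[k];print(k.sum(),((Q.min(0)+Q.max(0))/2).round(4),(Q.max(0)-Q.min(0)).round(4))
go((.5075,.1621,.18),-.121);go((.5075,.1621,.018),-.121)
E
```

```text
clock: 24.95
position: [0.4771, -0.047, 0.1802]
ee_rot: [0.065, 0.701, -0.063, 0.707]
ft_force: [0.6, 1.1, 0.3]
grip_width: 0.998
t 24.95 p [ 0.4771 -0.047   0.1802] jaw yaw -10.31 down [ 0.009  0.002 -1.   ] g 0.998 F [0.6 1.1 0.3] j [-0.62  0.02  0.64  1.94 -0.02  1.18 -0.15]
282 [ 0.4745 -0.0468  0.045 ] [0.014  0.014  0.0092]
turn [-3.4, 0.3, -0.1] shift [-1.3, 211.2, -6.3]
turn [176.6, -0.2, -0.5] shift [-1.3, 211.2, -6.3]
turn [-3.4, 0.3, -0.1] shift [160.7, 210.8, -7.2]
turn [176.6, -0.2, -0.5] shift [160.7, 210.8, -7.2]
```

View pics/w16.png

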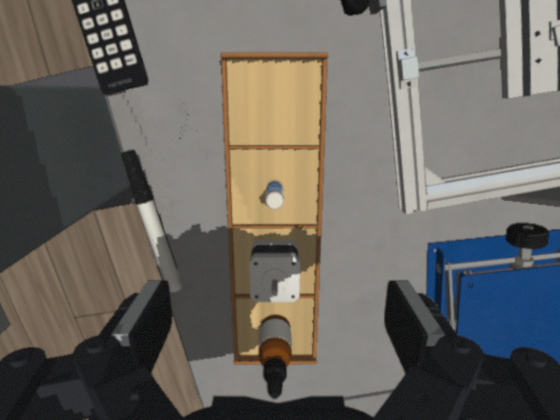

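The vial stands centred at about (274,197). The spool is last.

```bash
python3 -m inch '[[[-3.4,0.3,-0.1],[0,211,-6.5],0],[[-3.4,0.3,-0.1],[0,211,-6.5],0],[[-3.4,0.3,-0.1],[0,211,-6.5],0],[[-3.4,0.3,-0.1],[0,211,-6.5],0],[[-3.4,0.3,-0.1],[0,211,-6.5],0],[[-3.4,0.3,-0.1],[0,211,-6.5],0]]'
python3 - <<'E'
from h import *
o=st();c=camera('wrist');c=wcloud(c,o);cv2.imwrite('pics/w17.png',c['pixels'][:,:,::-1])
W=cloud(c);k=(np.hypot(W[...,0]-.5075,W[...,1]-.1621)<.04)&(W[...,2]>.038)&(W[...,2]<.045)
Q=W[k];print(k.sum(),((Q.min(0)+Q.max(0))/2).round(4),(Q.max(0)-Q.min(0)).round(4))
go((.5075,.1621,.018),-.121)
E
```

```text
clock: 25.75
position: [0.5072, 0.1601, 0.1781]
ee_rot: [0.043, 0.706, -0.043, 0.705]
ft_force: [-0.4, 0.3, 1.0]
grip_width: 1.0
t 25.75 p [0.5072 0.1601 0.1781] jaw yaw -7.01 down [-0.001 -0.001 -1.   ] g 1.0 F [-0.4  0.3  1. ] j [-0.82  0.17  0.47  1.8  -0.08  1.19 -0.44]
3344 [0.5073 0.1621 0.0407] [0.0515 0.0519 0.0054]
turn [-0.1, -0.0, 0.0] shift [160.3, 2.2, 0.0]
turn [179.9, 0.0, 0.0] shift [160.3, 2.2, 0.0]
```

View pics/w17.png

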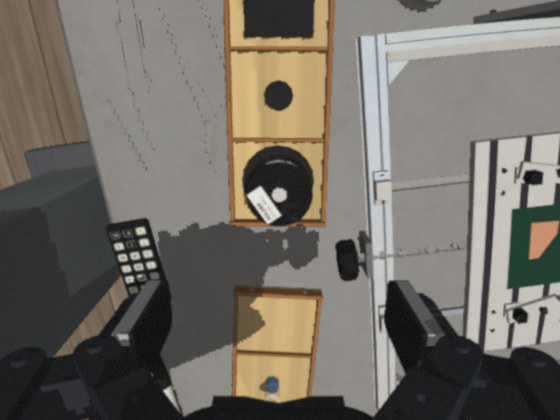

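```bash
python3 -m inch '[[[0,0,0],[60,2.2,0],0],[[0,0,0],[110,2.2,0],0],[[0,0,0],[145,2.2,0],0],[[0,0,0],[160,2.2,0],0],[[0,0,0],[162.5,2.2,0],0],[[0,0,0],[162.5,2.2,0],0]]'
python3 -c "
from h import *
st()
c=camera('wrist');cv2.imwrite('pics/w18.png',c['pixels'][:,:,::-1])"
```

```text
clock: 26.55
position: [0.5084, 0.1622, 0.0171]
ee_rot: [0.044, 0.705, -0.043, 0.706]
ft_force: [-0.4, -0.6, -0.9]
grip_width: 0.998
t 26.55 p [0.5084 0.1622 0.0171] jaw yaw -7.07 down [ 0.001  0.001 -1.   ] g 0.998 F [-0.4 -0.6 -0.9] j [-0.76  0.38  0.43  1.94 -0.21  0.86 -0.35]
```

View pics/w18.png

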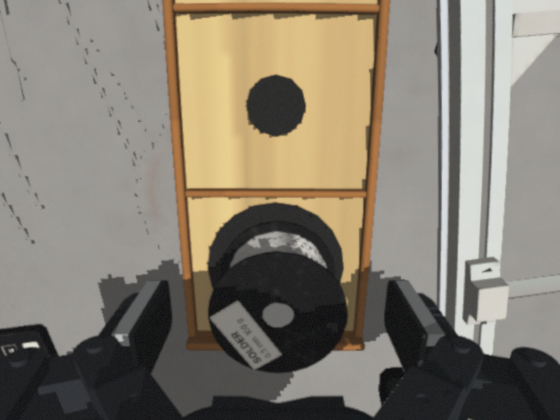

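```bash
python3 -m inch '[[[0,0,0],[0,0,-0.5],0.5],[[0,0,0],[0,0,-0.5],1],[[0,0,0],[0,0,-0.5],1],[[0,0,0],[0,0,-0.5],1],[[0,0,0],[0,0,-0.5],1],[[0,0,0],[0,0,-0.5],1],[[0,0,0],[0,0,-0.5],1]]' 45
python3 -m inch '[[[0,0,0],[-5,0,0],1],[[0,0,0],[-15,0,0],1],[[0,0,0],[-15,0,0],1]]'
python3 - <<'E'
from h import *
o=st();c=camera('wrist');cv2.imwrite('pics/w19.png',c['pixels'][:,:,::-1])
E
```

```text
clock: 27.48
position: [0.5085, 0.1627, 0.0182]
ee_rot: [0.044, 0.705, -0.043, 0.707]
ft_force: [-1.9, -0.2, 7.7]
grip_width: 0.591
clock: 27.85
position: [0.509, 0.1629, 0.0342]
ee_rot: [0.045, 0.704, -0.043, 0.707]
ft_force: [0.0, 0.6, -1.6]
grip_width: 0.593
t 27.85 p [0.509  0.1629 0.0342] jaw yaw -7.06 down [ 0.004  0.003 -1.   ] g 0.593 F [ 0.   0.6 -1.6] j [-0.77  0.36  0.44  1.93 -0.19  0.89 -0.36]
```

View pics/w19.png

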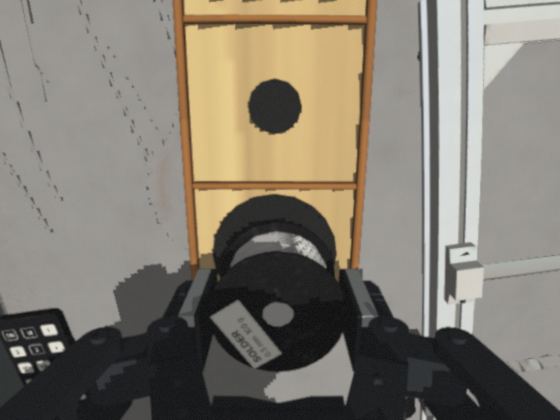

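```bash
python3 -c "
from h import *
go((.4877,.023,.12),-.18)"
python3 -m inch '[[[0,0,0],[-50,0,0],1],[[0,0,0],[-100,0,0],1],[[0,0,0],[-100,0,0],1]]'
python3 -c "
from h import *
st();go((.4877,.023,.12),-.18)
c=camera('wrist');cv2.imwrite('pics/w20.png',c['pixels'][:,:,::-1])"
```

```text
turn [3.3, 0.2, -0.2] shift [-86.7, -141.1, -3.4]
turn [-176.7, 0.3, 0.2] shift [-86.7, -141.1, -3.4]
clock: 28.28
position: [0.5105, 0.1633, 0.1372]
ee_rot: [0.046, 0.703, -0.041, 0.709]
ft_force: [-0.4, -0.4, -2.5]
grip_width: 0.592
t 28.27 p [0.5105 0.1633 0.1372] jaw yaw -7.07 down [ 0.009  0.006 -1.   ] g 0.592 F [-0.4 -0.4 -2.5] j [-0.82  0.21  0.48  1.85 -0.11  1.1  -0.42]
turn [3.2, 0.4, -0.4] shift [16.2, -142.2, -5.5]
turn [-176.7, 0.6, 0.7] shift [16.2, -142.2, -5.5]
```

View pics/w20.png

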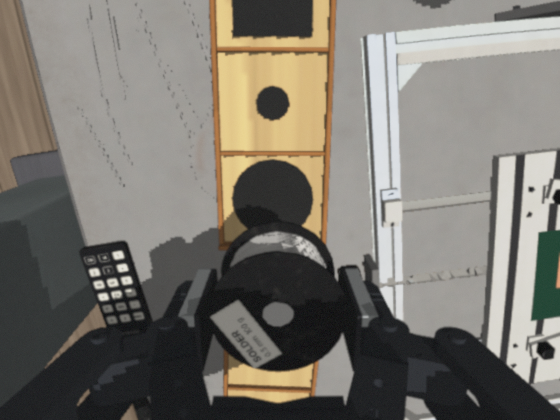

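The lower flange's upper edge moved from row 195 to row 222, so the spool may be swinging in the grip. I'll measure its tilt.

```bash
cat >> h.py <<'E'
def tilt():
    o=st();c=camera('wrist');c=wcloud(c,o);W=cloud(c)
    loc=R.from_quat(o['ee_rot']).inv().apply((W-o['position']).reshape(-1,3)).reshape(W.shape)
    m=np.zeros(W.shape[:2],bool)
    u,v=np.meshgrid(np.arange(560),np.arange(420)); m=((u-278)**2/50**2+(v-312)**2/45**2<1)&(abs(W[...,2]-o['position'][2]-.022)<.03)
    Q=loc[m]; n=np.linalg.lstsq(np.c_[Q[:,1:],np.ones(len(Q))],Q[:,0],rcond=None)[0]
    print('n',len(Q),'slope y,z deg',np.degrees(np.arctan(n[:2])).round(2),'top at tool x',n[2].round(4)); cv2.imwrite('pics/tilt.png',c['pixels'][:,:,::-1])
E
python3 -c "
from h import *
tilt()"
```

```text
t 28.32 p [0.5092 0.163  0.1349] jaw yaw -7.05 down [ 0.006  0.004 -1.   ] g 0.592 F [ 0.   0.1 -1.7] j [-0.82  0.21  0.47  1.85 -0.11  1.1  -0.42]
n 7014 slope y,z deg [0.46 1.21] top at tool x -0.0223
```

The top flange is level to about 1°, and the change was perspective or swing. I'll carry on gently.

```bash
python3 -m inch '[[[1,0.2,-0.3],[0,-25,-1],1],[[1.5,0.4,-0.3],[0,-55,-3],1],[[2,0.4,-0.3],[5,-85,-4],1],[[3,0.4,-0.4],[10,-115,-5],1],[[3.2,0.4,-0.4],[16,-135,-5.5],1],[[3.2,0.4,-0.4],[25,-142,-5.5],1],[[3.2,0.4,-0.4],[45,-142,-5.5],1],[[3.2,0.4,-0.4],[60,-142,-5.5],1],[[3.2,0.4,-0.4],[60,-142,-5.5],1]]'
python3 -c "
from h import *
tilt();go((.4877,.023,.0175),-.18)"
```

```text
clock: 29.5
position: [0.4847, 0.0229, 0.0718]
ee_rot: [0.061, 0.707, -0.064, 0.702]
ft_force: [0.6, -0.1, -2.0]
grip_width: 0.589
t 29.5 p [0.4847 0.0229 0.0718] jaw yaw -10.19 down [-0.007 -0.004 -1.   ] g 0.589 F [ 0.6 -0.1 -2. ] j [-0.66  0.21  0.57  2.02 -0.13  0.96 -0.2 ]
n 7008 slope y,z deg [0.47 1.3 ] top at tool x -0.0223
turn [0.1, -0.3, 0.3] shift [55.1, 0.8, 2.6]
turn [-179.9, -0.4, -0.5] shift [55.1, 0.8, 2.6]
```

View pics/tilt.png

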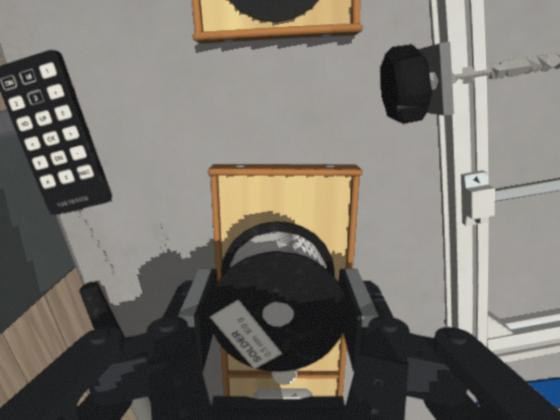

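```bash
python3 -m inch '[[[0,-0.3,0.3],[25,0.8,1.5],1],[[0,-0.3,0.3],[42,0.8,2.6],1],[[0,-0.3,0.3],[50,0.8,2.6],1],[[0,-0.3,0.3],[53,0.8,2.6],1],[[0,-0.3,0.3],[54,0.8,2.6],1],[[0,-0.3,0.3],[54,0.8,2.6],1]]'
python3 -m inch '[[[0,0,0],[0.5,0,0],1],[[0,0,0],[1,0,0],1],[[0,0,0],[1,0,0],1]]'
python3 -c "
from h import *
tilt();go((.4877,.023,.0165),-.18)"
```

```text
clock: 30.3
position: [0.488, 0.023, 0.019]
ee_rot: [0.063, 0.704, -0.063, 0.705]
ft_force: [0.3, 0.0, -1.3]
grip_width: 0.596
clock: 30.68
position: [0.488, 0.0231, 0.018]
ee_rot: [0.063, 0.704, -0.063, 0.705]
ft_force: [0.1, -0.0, -1.1]
grip_width: 0.593
t 30.68 p [0.488  0.0231 0.018 ] jaw yaw -10.2 down [ 0.001  0.001 -1.   ] g 0.593 F [ 0.1 -0.  -1.1] j [-0.62  0.3   0.54  2.05 -0.21  0.83 -0.14]
n 7010 slope y,z deg [0.44 1.2 ] top at tool x -0.0223
turn [0.1, 0.0, -0.1] shift [1.5, -0.1, -0.3]
turn [-179.9, 0.1, 0.1] shift [1.5, -0.1, -0.3]
```

```bash
python3 -m inch '[[[0,0,0],[0.8,0,0],1],[[0,0,0],[1.4,0,0],1],[[0,0,0],[1.4,0,0],1]]'; python3 -m inch '[[[0,0,0],[0.6,0,0],1],[[0,0,0],[1,0,0],1]]'
```

```text
clock: 31.1
position: [0.4879, 0.023, 0.0165]
ee_rot: [0.063, 0.704, -0.063, 0.705]
ft_force: [0.2, -0.3, -2.4]
grip_width: 0.595
clock: 31.35
position: [0.488, 0.023, 0.0162]
ee_rot: [0.063, 0.704, -0.062, 0.704]
ft_force: [-6.2, -0.7, 15.8]
grip_width: 0.594
```

Touched down. I'll release and retreat.

```bash
python3 -m inch '[[[0,0,0],[-0.5,0,0],1],[[0,0,0],[-0.5,0,0],0.3],[[0,0,0],[-0.5,0,0],0],[[0,0,0],[-0.5,0,0],0],[[0,0,0],[-0.5,0,0],0],[[0,0,0],[-0.5,0,0],0],[[0,0,0],[-30,0,0],0],[[0,0,0],[-90,0,0],0],[[0,0,0],[-150,0,0],0],[[0,0,0],[-180,0,0],0]]'
python3 -c "
from h import *
st();go((.44,-.08,.27),-.18)"
```

```text
clock: 32.6
position: [0.4889, 0.0227, 0.1994]
ee_rot: [0.064, 0.703, -0.062, 0.706]
ft_force: [0.3, 0.2, -0.8]
grip_width: 1.004
t 32.6 p [0.4889 0.0227 0.1994] jaw yaw -10.24 down [ 0.004  0.003 -1.   ] g 1.004 F [ 0.3  0.2 -0.8] j [-0.71  0.03  0.59  1.88 -0.02  1.22 -0.29]
turn [0.1, 0.2, -0.2] shift [-71.1, -109.5, -29.6]
turn [-179.9, 0.3, 0.3] shift [-71.1, -109.5, -29.6]
```

```bash
python3 -m inch '[[[0,0,0],[-71,-80,-30],0],[[0,0,0],[-71,-80,-30],0],[[0,0,0],[-71,-80,-30],0],[[0,0,0],[-71,-80,-30],0],[[0,0,0],[-71,-80,-30],0]]'
python3 - <<'E'
from h import *
o=st();c=camera('wrist');c=wcloud(c,o);cv2.imwrite('pics/w21.png',c['pixels'][:,:,::-1]);W=cloud(c)
for n,p,lo,hi in(('spool',(.4877,.023),.034,.045),('vial',(.475,-.0469),.04,.055),('motor',(.4623,-.1168),.038,.05),('drop',(.4496,-.1866),.03,.075)):
    k=(np.hypot(W[...,0]-p[0],W[...,1]-p[1])<.034)&(W[...,2]>lo)&(W[...,2]<hi)
    Q=W[k];print(n,k.sum(),((Q.min(0)+Q.max(0))/2).round(4),(Q.max(0)-Q.min(0)).round(4))
E
```

```text
clock: 33.22
position: [0.4447, -0.0499, 0.2691]
ee_rot: [0.063, 0.703, -0.062, 0.705]
ft_force: [-0.3, 0.1, 0.7]
grip_width: 0.997
t 33.23 p [ 0.4447 -0.0499  0.2691] jaw yaw -10.15 down [ 0.003  0.002 -1.   ] g 0.997 F [-0.3  0.1  0.7] j [-0.67 -0.15  0.62  1.87  0.09  1.39 -0.24]
spool 2391 [0.4872 0.0229 0.0385] [0.0517 0.0513 0.0079]
vial 167 [ 0.4746 -0.0469  0.0452] [0.0141 0.0132 0.0103]
motor 1461 [ 0.4615 -0.1162  0.0433] [0.0466 0.0469 0.0106]
drop 658 [ 0.4493 -0.1816  0.0526] [0.0305 0.0213 0.0448]
```

View pics/w21.png

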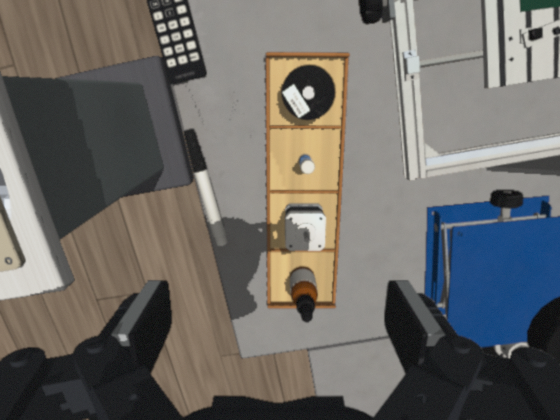

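All four stand centred: spool (307,92), vial (306,163), motor (305,228) and bottle (304,290). I'll hand it in.

```bash
python3 -c "
from h import *
print(manip.hand_in())"
```

```text
the job is handed in; nothing more can be done
None
```

All four things now stand in the work rack in reverse order, and I handed the job in at about 33 s of the 112 s allowed. From left to right they are spool, vial, motor and dropper bottle; in the storage rack they were dropper bottle, motor, vial and spool.

I lowered each one until the wrist force showed it touching the bay floor, then let go.

- **Final check:** the last wrist picture shows all four upright with the gripper open and well clear. The spool, vial and motor measure within about 1 mm of their bay middles.
- **Less certain:** the dropper bottle was only partly visible from that angle, so its measured y was about 5 mm off along the row. I put that down to the viewing angle, because the tool was within 1 mm of that bay's middle when I released it.
- **Calibration:** the top and wrist cameras disagreed on the rack positions by 2 to 3 mm. I used the wrist readings for the work rack.
- **Bystanders:** I never aimed at or touched the hex keys, remote or screw tin, and no unexpected forces showed up. I did not take a separate closing picture of them.

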